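Brush the shortbread offcuts into the baking tray

TASK

Lift the wooden lid off the glass canister and lay it on the table, then reach in, take out the little upright brush that stands inside, and with it sweep every shortbread offcut from the pastry block over its open edge into the dark baking tray; never touch the offcuts with your fingers. Then lower (do not drop) the brush back into the canister so that it stands upright on the bottom, and put the lid back on properly seated. Keep the canister upright and leave the jar, the steel cup and the salt tin where they are.

Things in the scene. Friction and masses are not known exactly. Their poses are not given: they have to be found in the camera images.
- canister: Clear glass canister, loose, 0.9 kg, upright on the table: outer diameter 126, height 130, inner diameter 116, bottom 6 thick. Origin: centre of its underside; z up. The mouth is too narrow for the fully opened hand, and the hand's body must stay above the rim; fingers opened 30 to 36 mm fit both the mouth and the brush's handle.
- lid: Round wooden lid, loose, 0.16 kg, on the canister at the start. Plug below: diameter 104, 10 deep (6 play all round in the mouth). Disc: diameter 134, from 10 to 22 above the origin. Round knob: from 22 to 52, diameter 26 to 30. Origin: centre of the plug's underside, 120 above the canister's underside when seated; z up through the knob. Off the canister it lies on its plug.
- brush: Upright table brush, rigid, loose, about 0.11 kg, standing on its bristles in the closed canister, turned any way. Bristle block 76 (x) by 32 (y) by 30 high; on it a flat wooden handle 34 (x) by 14 (y, the way to grip it), from 30 to 106 above the origin. Origin: centre of its underside; z up the handle. In the canister the origin is 6 above the canister's; the handle ends 18 below the rim.
- block: Fixed pastry block, marble top at z = 40. Origin: middle of its open edge, at table height; y points from that edge back over the block, x along the edge, z up. It spans x -170 to 170, y 0 to 230; a wooden rim 14 high stands on the x ends and the far end (inner faces at x = -160, 160 and y = 220), none on the open edge. The tray lies beyond the open edge.
- tray (a point): Dark steel baking tray, fixed against the block's open edge. Point: centre of its floor, axes as the block's; in the block's frame (0, -60, 4). Inside it spans x -165 to 165 and y 0 to -115 of the block's frame; walls rise to z = 55 on three sides, the fourth side is the block.
- offcut1: Shortbread offcut, loose, 30 g, a plain bar 60 (x) by 26 (y) by 20 (z), origin at its centre; lies on the block at the start. One of four to six alike; absent ones read None.
- offcut2: Shortbread offcut, loose, 30 g, a plain bar 64 (x) by 26 (y) by 20 (z), origin at its centre; lies on the block at the start. One of four to six alike; absent ones read None.
- offcut3: Shortbread offcut, loose, 30 g, a plain bar 56 (x) by 26 (y) by 20 (z), origin at its centre; lies on the block at the start. One of four to six alike; absent ones read None.
- offcut4: Shortbread offcut, loose, 30 g, a plain bar 62 (x) by 26 (y) by 20 (z), origin at its centre; lies on the block at the start. One of four to six alike; absent ones read None.
- offcut5: Shortbread offcut, loose, 30 g, a plain bar 58 (x) by 26 (y) by 20 (z), origin at its centre; lies on the block at the start. One of four to six alike; absent ones read None.
- offcut6: Shortbread offcut, loose, 30 g, a plain bar 60 (x) by 26 (y) by 20 (z), origin at its centre; lies on the block at the start. One of four to six alike; absent ones read None.
- jar: Bystander: glass storage jar, diameter 80, height 140, loose; origin: centre of its underside. Leave alone.
- cup: Bystander: small steel measuring cup, rim diameter 64, height 45, loose; origin: centre of its underside. Leave alone.
- salt: Bystander: white salt tin, diameter 80, height 140, loose, to the right of the tray; origin: centre of its underside. Leave alone.

How it is judged:
By the outcome, as a careful person would: the job done as asked, in the order asked, and still so for the second after the job is handed in, with the robot touching nothing.
Of offcut1, offcut2, offcut3, offcut4, offcut5, offcut6 only 4 to 6 are there at a start; the rules pass over those that are not, and their reading is None.
At some moment in a run one of offcut1, offcut2, offcut3, offcut4, offcut5, offcut6 may be knocked a few centimetres aside while the robot is not near it.
It also fails if it takes over 179 s, if anything falls off the work surface, if the arm or the gripper's body presses on something with over 40 N, if the wrist force passes 120 N, or if a joint passes its speed limit or range.

ROBOT

A 6-joint arm with a two-finger parallel gripper is mounted at the origin on the work surface. World frame = base frame: x ahead of the robot, y to its left, z up, the work surface at z = 0. Lengths are in m, angles in rad, forces in N, time in s.
With the tool pointing down it reaches from about 0.375 to 0.9 m from the base axis. Payload 3.1 kg.
Tool frame: the origin (TCP) lies at the very end of the fingers, on their centre line; the grasp point (between the pads) lies 19 mm behind it; z points along the fingers, y is the line along which they close (so a half turn about z gives the same grasp; the last joint's range is limited). The gripper opens to 87 mm and grips with 3 to 60 N. Pads are 19 mm wide; open, the fingers measure 117 mm over their backs; the gripper's body (75 mm by 190 mm) begins 51 mm behind the grasp point.
Start: joints at [0.924, 0.527, 1.433, -0, 1.181, -0.178], TCP at [0.282, 0.558, 0.223] pointing down, gripper open.
Joint ranges: [-3.08, 3.08], [-0.75, 2.2], [0.22, 2.44], [-1.43, 4.57], [0, 2.65], [-2.85, 2.85]. Speed limits (rad/s): [2.79, 2.79, 3.14, 3.14, 3.14, 3.14].

INTERFACE

Orientations are given as a unit quaternion [x, y, z, w].
In Python, from rig import status, viewer, robot gives the robot as it stands.
- The arm moves only by the tool arm_command, never from a script. Its arguments are lists of equal length, an entry for each row: "delta_rot": the turn, a rotation vector about the tool's x, y, z in degrees, a list of three; "delta_pos": the shift along the tool's x, y, z in m, a list of three; "gripper": the closure, from -1 (fully open) to 1 (shut). In form: {"delta_rot": [[rx, ry, rz], ...], "delta_pos": [[dx, dy, dz], ...], "gripper": [gripper, ...]}. A call has 1 to 12 rows; each row is the pose to reach, as a shift and turn from the pose commanded when the call began, along the tool's axes at that moment; what a row does not reach only later rows make up. A row lasts 1/12 s, in which the tool goes at most 41.7 mm and 7.16 degrees, less where a joint would pass 70% of its speed; a pose out of reach is approached as far as the arm can. A call with a gripper value outside its range is refused whole. The fingers move at their own pace and stop on an object; "grip_force" is the grip in N (left out, the last holds). Time passes only in rows, so rows that repeat a pose let the fingers close. It gives the time, the measured TCP pose, the force, the opening and the grip force at its end, in the units of the state.
- status.get_obs(): the state, without advancing time (a new reading comes with each control period).
- viewer.camera(name): name is "scene" or "top"; returns a dict with "pixels" (400x640x3 uint8, blue, green, red), "fx", "fy", "cx", "cy" (pixels), "pose" (4x4, takes a point from camera to world coordinates). Camera axes: x right, y down, z forward; pixel columns grow to the right and rows downward; lengths in m; the calibration is good to about 2 mm. A picture is of the moment at which its call begins. There is no depth.
- robot.hand_in(): hands the job in; it is judged then, once.
The state is a dict: "time": time; "q": joint angles; "joint_velocities": joint speeds; "joint_torque": joint torques, N m; "position": TCP position; "tool_rot": TCP orientation; "ft_force": force on the tool from outside, world axes, zero at the start; "moment": the same for the moment, N m; "grip_width": finger opening in m; "grip_force": force on a finger pad.
Only numpy, scipy, OpenCV 4.12 (cv2) and the standard library are available. Lean on these libraries where they do the work, as an engineer would, in place of code of your own. Each camera call takes 0.05 s, during which the arm holds its last target. There are 200 camera calls.

## Working session

There is one attempt and no reset: what is moved stays moved. The work goes in short steps, Python scripts to look and compute and a tool call to move; the robot and the scene stay as the last step left them, time stands still between calls to the robot, and variables do not carry over. Pictures are saved under pics/ and viewed, at most 14 in all, crops included, and the job is handed in when it is done.

Besides the shell and the picture viewer there is one more tool, called after "Request:" as name(argument=value, ...) on one line, values as JSON. arm_command: Moves the arm, as the interface text tells. Its arguments: {"type":"object","properties":{"delta_rot":{"type":"array","items":{"type":"array","items":{"type":"number"}}},"delta_pos":{"type":"array","items":{"type":"array","items":{"type":"number"}}},"gripper":{"type":"array","items":{"type":"number"}},"grip_force":{"type":"number"}},"required":["delta_rot","delta_pos","gripper"]}

```bash
mkdir -p pics; ls
cat > h.py <<'E'
import numpy as np, cv2
from scipy.spatial.transform import Rotation as R
from rig import status, viewer, robot
def cam(n): return viewer.camera(n)
def ray(c,u,v,z):
    T=np.array(c["pose"]); d=T[:3,:3]@np.array([(u-c["cx"])/c["fx"],(v-c["cy"])/c["fy"],1]); o=T[:3,3]
    return (o+d*(z-o[2])/d[2]).round(4)
def proj(c,p):
    T=np.array(c["pose"]); q=T[:3,:3].T@(np.array(p)-T[:3,3]); return np.array([c["cx"]+c["fx"]*q[0]/q[2],c["cy"]+c["fy"]*q[1]/q[2]]).round(1)
def tool():
    o=status.get_obs(); return o,R.from_quat(o["tool_rot"])
def todelta(p):
    o,r=tool(); return r.inv().apply(np.array(p)-o["position"]).round(4)
E
python3 - <<'E'
from h import *
for n in ("scene","top"):
    c=cam(n); cv2.imwrite(f"pics/{n}0.png",c["pixels"]); print(n,c["fx"],c["cx"],c["cy"],np.array(c["pose"]).round(3).tolist())
o,r=tool(); print(o["time"],o["position"],r.as_matrix().round(3).tolist(),o["grip_width"])
E
```

```text
pics
scene 381.3383109585226 317.84544026866905 197.43122301054754 [[0.202, 0.688, -0.697, 1.157], [0.979, -0.148, 0.137, -0.179], [-0.009, -0.71, -0.704, 0.736], [0.0, 0.0, 0.0, 1.0]]
top 479.73578134003253 315.4759607673553 199.84505541106736 [[0.015, -0.997, 0.074, 0.453], [-1.0, -0.017, -0.026, -0.048], [0.027, -0.073, -0.997, 1.184], [0.0, 0.0, 0.0, 1.0]]
0.1 [0.28139626 0.5573319  0.22167025] [[-0.893, 0.451, -0.001], [0.451, 0.893, -0.002], [0.0, -0.002, -1.0]] 0.08729123368152543
```

View pics/scene0.png

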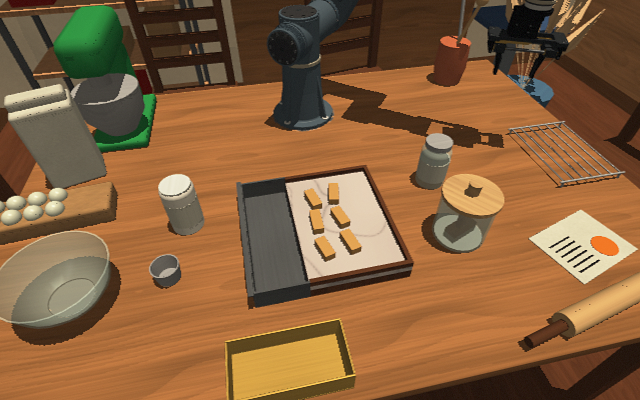

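View pics/top0.png

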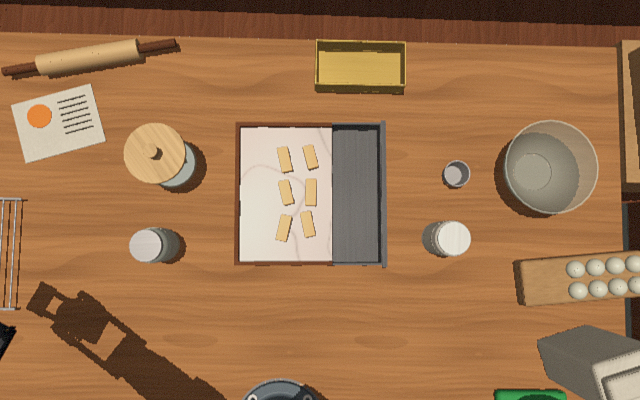

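The scene picture shows the canister at about (465,215) with the jar behind it at (434,160). The top picture shows the lid knob at (155,153), the block over u 237–333, the tray over 333–385, and six offcuts around u 277–318, v 145–240. Next: enlarged crops.

Run:
```python
from h import *
a=cv2.imread("pics/top0.png")[110:275,225:395]; b=cv2.imread("pics/top0.png")[110:275,115:215]; s=cv2.imread("pics/scene0.png")[125:260,405:520]
f=lambda im,k:cv2.resize(im,None,fx=k,fy=k,interpolation=cv2.INTER_CUBIC)
A=f(a,3.5)[:577]; cv2.imwrite("pics/ca.png",A)
B=f(b,3.5)[:577]; S=f(s,3.5)
H=np.zeros((577,350+402,3),np.uint8); H[:B.shape[0],:350]=B; H[:S.shape[0],350:350+S.shape[1]]=S[:, :402]; cv2.imwrite("pics/cb.png",H); print(A.shape,B.shape,S.shape)
```

```text
(577, 595, 3) (577, 350, 3) (472, 402, 3)
```

View pics/ca.png

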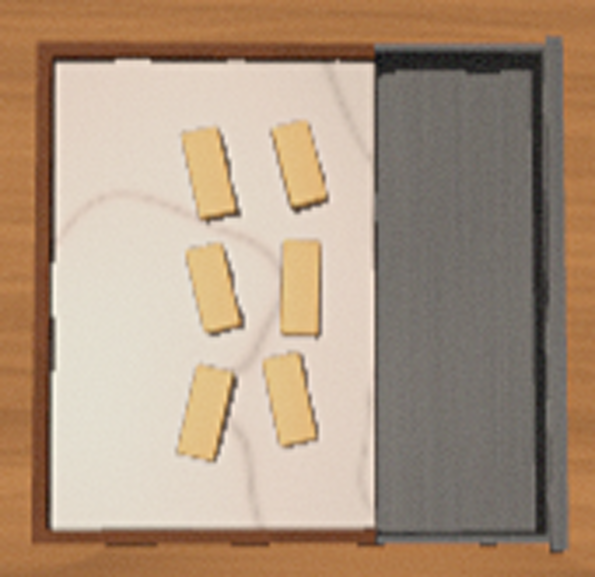

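View pics/cb.png

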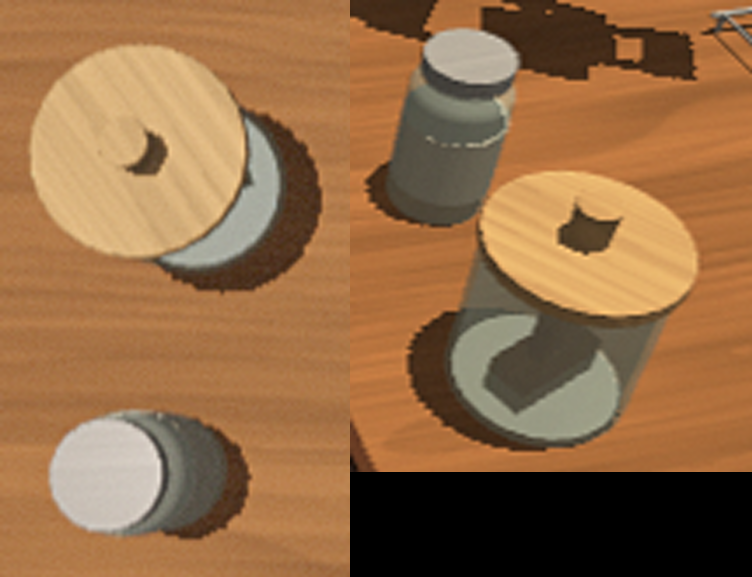

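The crops show six offcuts, and the block's open edge at crop x≈375 (v 62–529). The lid disc is centred at crop (138,150) and the knob top at (124,141). The brush stands diagonally inside the canister.

Run:
```python
from h import *
c=cam("top"); s=cam("scene")
B=lambda x,y,z:ray(c,115+(x+.5)/3.5-.5,110+(y+.5)/3.5-.5,z)
A=lambda x,y,z:ray(c,225+(x+.5)/3.5-.5,110+(y+.5)/3.5-.5,z)
S=lambda x,y,z:ray(s,405+(x-350+.5)/3.5-.5,125+(y+.5)/3.5-.5,z)
print("lid",B(138.5,150.5,.142),"L/R",B(30,150,.142),B(247,150,.142),"knob",B(124,141,.172))
print("lid scene",S(589,240,.142))
print("can bottom scene",S(536,377,.006))
print("jar",B(106,476,.14))
print("edge",A(375,62,.04),A(375,529,.04),"far",A(52,62,.04),A(50,529,.04))
for n,P in dict(a=(209,172),b=(299,165),c=(214,288),d=(301,287),e=(207,412),f=(290,399)).items(): print(n,A(*P,.06))
print("brush bottom corners",S(517,413,.006),S(484,378,.006),"top corners",S(517,395,.036),S(600,345,.036))
```

```text
lid [0.6272 0.2771 0.142 ] L/R [0.6262 0.3438 0.142 ] [0.6288 0.2101 0.142 ] knob [0.6278 0.2766 0.172 ]
lid scene [0.6292 0.2773 0.142 ]
can bottom scene [0.6285 0.2779 0.006 ]
jar [0.4255 0.2896 0.14  ]
edge [ 0.7142 -0.1148  0.04  ] [ 0.3933 -0.1187  0.04  ] far [0.7096 0.1077 0.04  ] [0.3904 0.1007 0.04  ]
a [ 0.6321 -0.0025  0.06  ]
b [ 0.638  -0.0631  0.06  ]
c [ 0.5536 -0.0073  0.06  ]
d [ 0.5553 -0.0657  0.06  ]
e [ 0.4704 -0.0043  0.06  ]
f [ 0.48   -0.0595  0.06  ]
brush bottom corners [0.6557 0.2504 0.006 ] [0.6216 0.2416 0.006 ] top corners [0.6621 0.2396 0.036 ] [0.6327 0.3156 0.036 ]
```

Run:
```python
from h import *
print(todelta([.628,.277,.222]))
```

```text
[-4.357e-01 -9.410e-02 -1.000e-04]
```

Request:
arm_command(delta_rot=[[0,0,0],[0,0,0],[0,0,0],[0,0,0],[0,0,0],[0,0,0],[0,0,0],[0,0,0],[0,0,0],[0,0,0],[0,0,0],[0,0,0]], delta_pos=[[-0.03,-0.0065,0],[-0.07,-0.015,0],[-0.11,-0.024,0],[-0.15,-0.032,0],[-0.19,-0.041,0],[-0.23,-0.05,0],[-0.27,-0.058,0],[-0.31,-0.067,0],[-0.35,-0.076,0],[-0.39,-0.084,0],[-0.42,-0.091,0],[-0.436,-0.094,0]], gripper=[-0.4,-0.4,-0.4,-0.4,-0.4,-0.4,-0.4,-0.4,-0.4,-0.4,-0.4,-0.4], grip_force=20)

```text
time: 1.2
position: [0.6317, 0.2739, 0.2221]
tool_rot: [0.234, 0.972, -0.0, 0.001]
ft_force: [0.3, -0.2, -0.3]
grip_width: 0.0607
grip_force: 0.0
```

Request:
arm_command(delta_rot=[[0,0,0],[0,0,0],[0,0,0],[0,0,0]], delta_pos=[[0,0,0],[0,0,0.01],[0,0,0.02],[0,0,0.02]], gripper=[-0.4,-0.4,-0.4,-0.4])

```text
time: 1.53
position: [0.6248, 0.2785, 0.1992]
tool_rot: [0.231, 0.973, -0.001, -0.003]
ft_force: [-1.0, 1.3, -0.9]
grip_width: 0.0608
grip_force: 0.0
```

Request:
arm_command(delta_rot=[[0,0,0],[0,0,0],[0,0,0],[0,0,0],[0,0,0],[0,0,0]], delta_pos=[[0,0,0.015],[0,0,0.03],[0,0,0.045],[0,0,0.055],[0,0,0.055],[0,0,0.055]], gripper=[-0.4,-0.4,-0.4,-0.4,-0.4,-0.4])

```text
time: 2.03
position: [0.6274, 0.2782, 0.1469]
tool_rot: [0.231, 0.973, -0.0, -0.001]
ft_force: [-0.1, 0.7, 0.3]
grip_width: 0.0607
grip_force: 0.0
```

Request:
arm_command(delta_rot=[[0,0,0],[0,0,0],[0,0,0],[0,0,0],[0,0,0],[0,0,0],[0,0,0],[0,0,0],[0,0,0],[0,0,0],[0,0,0],[0,0,0]], delta_pos=[[0,0,0],[0,0,0],[0,0,0],[0,0,0],[0,0,0],[0,0,-0.005],[0,0,-0.015],[0,0,-0.03],[0,0,-0.05],[0,0,-0.065],[0,0,-0.075],[0,0,-0.075]], gripper=[1,1,1,1,1,1,1,1,1,1,1,1])

```text
time: 3.03
position: [0.6302, 0.2778, 0.2261]
tool_rot: [0.232, 0.973, 0.001, 0.003]
ft_force: [0.6, -0.0, -1.0]
grip_width: 0.0283
grip_force: 20.0
```

Run:
```python
from h import *
o,r=tool(); print(o["position"],o["grip_width"],r.as_matrix().round(3).tolist())
print(todelta([.52,.47,o["position"][2]]))
t=cam("top")["pixels"][100:280,105:240]; s=cam("scene")["pixels"][110:270,400:540]
f=lambda im:cv2.resize(im,(399,532) if im is t else (399,456),interpolation=cv2.INTER_CUBIC)
H=np.zeros((532,798,3),np.uint8); H[:532,:399]=f(t); H[:456,399:]=f(s); cv2.imwrite("pics/lift.png",H)
```

```text
[0.63019896 0.27778042 0.22606909] 0.02830976581126119 [[-0.893, 0.451, 0.006], [0.451, 0.893, 0.002], [-0.005, 0.004, -1.0]]
[ 0.185   0.1219 -0.0004]
```

View pics/lift.png

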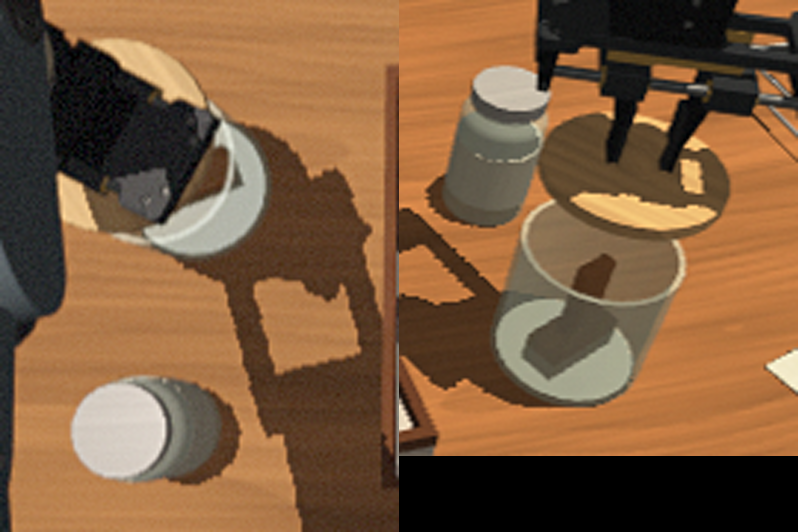

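The crop shows the lid held clear above the canister, with the brush standing undisturbed inside and its dark handle at about (595,280).

Request:
arm_command(delta_rot=[[0,0,0],[0,0,0],[0,0,0],[0,0,0],[0,0,0],[0,0,0],[0,0,0],[0,0,0],[0,0,0],[0,0,0],[0,0,0],[0,0,0]], delta_pos=[[0.01,0.006,0],[0.03,0.02,0],[0.06,0.04,0],[0.09,0.06,0],[0.12,0.08,0],[0.15,0.1,0],[0.175,0.115,0.02],[0.185,0.122,0.05],[0.185,0.122,0.08],[0.185,0.122,0.11],[0.185,0.122,0.14],[0.185,0.122,0.15]], gripper=[1,1,1,1,1,1,1,1,1,1,1,1])

```text
time: 4.13
position: [0.5135, 0.4678, 0.0659]
tool_rot: [0.231, 0.973, -0.004, -0.004]
ft_force: [-0.9, -1.0, -2.0]
grip_width: 0.0283
grip_force: 20.0
```

Request:
arm_command(delta_rot=[[0,0,0],[0,0,0],[0,0,0],[0,0,0]], delta_pos=[[0,0,0],[0,0,0.01],[0,0,0.02],[0,0,0.03]], gripper=[1,1,1,1])

```text
time: 4.47
position: [0.5197, 0.4705, 0.0438]
tool_rot: [0.232, 0.973, 0.001, 0.001]
ft_force: [0.6, -0.3, -1.4]
grip_width: 0.0281
grip_force: 20.0
```

Request:
arm_command(delta_rot=[[0,0,0],[0,0,0],[0,0,0],[0,0,0],[0,0,0]], delta_pos=[[0,0,0],[0,0,0.003],[0,0,0.005],[0,0,0.007],[0,0,0.007]], gripper=[1,1,1,1,1])

```text
time: 4.88
position: [0.5185, 0.4696, 0.0356]
tool_rot: [0.232, 0.973, 0.0, 0.0]
ft_force: [-0.4, -0.6, -2.2]
grip_width: 0.0281
grip_force: 20.0
```

Request:
arm_command(delta_rot=[[0,0,0],[0,0,0],[0,0,0],[0,0,0],[0,0,0]], delta_pos=[[0,0,0.003],[0,0,0.006],[0,0,0.008],[0,0,0.0095],[0,0,0.0095]], gripper=[1,1,1,1,1])

```text
time: 5.3
position: [0.5191, 0.47, 0.0312]
tool_rot: [0.232, 0.973, 0.001, 0.001]
ft_force: [-5.2, -4.6, 21.1]
grip_width: 0.0283
grip_force: 20.0
```

The lid is down on the table (21 N contact), so I'm releasing it.

Request:
arm_command(delta_rot=[[0,0,0],[0,0,0],[0,0,0],[0,0,0],[0,0,0],[0,0,0],[0,0,0],[0,0,0],[0,0,0],[0,0,0],[0,0,0],[0,0,0]], delta_pos=[[0,0,-0.004],[0,0,-0.004],[0,0,-0.004],[0,0,-0.004],[0,0,-0.01],[0,0,-0.03],[0,0,-0.06],[0,0,-0.09],[0,0,-0.12],[0,0,-0.15],[0,0,-0.18],[0,0,-0.2]], gripper=[1,-0.4,-0.4,-0.4,-0.4,-0.4,-0.4,-0.4,-0.4,-0.4,-0.4,-0.4])

```text
time: 6.3
position: [0.5194, 0.4703, 0.2296]
tool_rot: [0.232, 0.973, 0.002, 0.001]
ft_force: [0.1, -0.3, -0.1]
grip_width: 0.0612
grip_force: 0.0
```

Run:
```python
from h import *
o,r=tool(); print(o["position"],o["grip_width"],o["time"])
f=lambda im,w,h:cv2.resize(im,(w,h),interpolation=cv2.INTER_CUBIC)
t=cam("top")["pixels"]; s=cam("scene")["pixels"]
H=np.zeros((600,800,3),np.uint8); H[:600,:400]=f(t[120:210,120:180],400,600); H[:400,400:]=f(s[160:260,425:525],400,400); 
H[400:600,400:]=f(t[150:270,0:240],400,200)
cv2.imwrite("pics/brush.png",H)
```

```text
[0.51936288 0.47031817 0.22957365] 0.06124214210493475 6.3
```

View pics/brush.png

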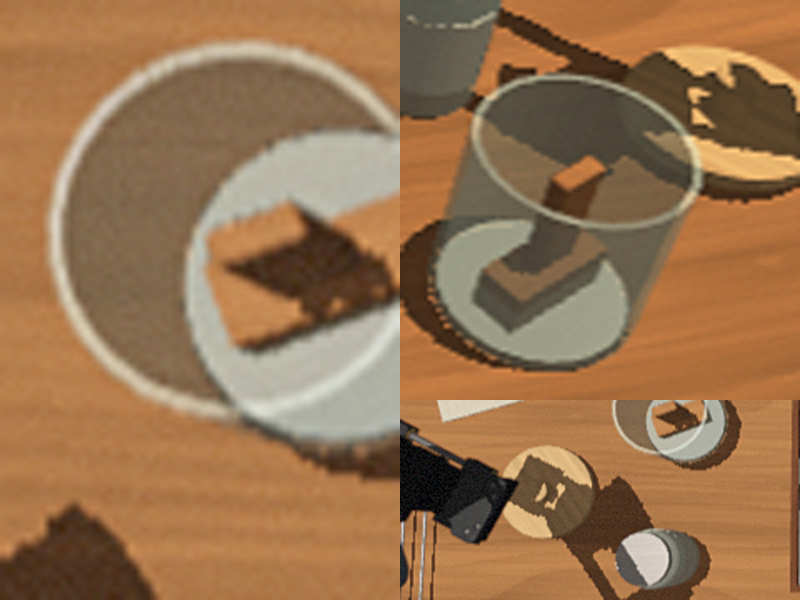

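The lid lies on the table and the brush stands in the open canister. In the top crop the handle's top face has corners at about (208,232), (290,200), (308,237) and (228,266). In the scene crop they are (550,188), (592,157), (610,167) and (568,195).

Run:
```python
from h import *
t=cam("top"); s=cam("scene")
T=lambda x,y,z:ray(t,120+(x+.5)/6.667-.5,120+(y+.5)/6.667-.5,z)
S=lambda x,y,z:ray(s,425+(x-400+.5)/4-.5,160+(y+.5)/4-.5,z)
q=np.array([T(*p,.112) for p in [(208,232),(290,200),(308,237),(228,266)]]); print(q.mean(0),q)
w=np.array([S(*p,.112) for p in [(550,188),(592,157),(610,167),(568,195)]]); print(w.mean(0),w)
for a,b in((0,1),(3,2)):
  for k in(q,w): d=k[b]-k[a]; print(np.degrees(np.arctan2(d[1],d[0])),np.hypot(*d[:2]))
# bristle block top corners
a,b,c=S(474,273,.036),S(517,307,.036),S(606,246,.036);print(a,b,c); d=c-b;print(np.degrees(np.arctan2(d[1],d[0])),np.hypot(*d[:2]),"centre",(a+c)/2)
print("rim",T(235,229,.13))
print(todelta([.64,.27,.23]))
```

```text
[0.627875 0.277075 0.112   ] [[0.6281 0.2939 0.112 ]
 [0.6395 0.267  0.112 ]
 [0.6271 0.2606 0.112 ]
 [0.6168 0.2868 0.112 ]]
[0.632675 0.27645  0.112   ] [[0.6374 0.2556 0.112 ]
 [0.6196 0.2906 0.112 ]
 [0.6292 0.2967 0.112 ]
 [0.6445 0.2629 0.112 ]]
-67.03316643165458 0.02921592031752548
116.95658799466862 0.03926627051299881
-68.53873296597583 0.028151909349100987
114.35449010706458 0.037101617215426055
[0.6299 0.2312 0.036 ] [0.6596 0.2446 0.036 ] [0.6265 0.319  0.036 ]
113.98392131005477 0.08143076814079553 centre [0.6282 0.2751 0.036 ]
rim [0.6264 0.2794 0.13  ]
[-0.1986 -0.1233 -0.0039]
```

Request:
arm_command(delta_rot=[[0,0,3],[0,0,8],[0,0,13],[0,0,18],[0,0,23],[0,0,28],[0,0,33],[0,0,37],[0,0,40],[0,0,40],[0,0,40],[0,0,40]], delta_pos=[[-0.01,-0.007,0],[-0.03,-0.02,0],[-0.055,-0.037,0],[-0.08,-0.054,0],[-0.105,-0.07,0],[-0.13,-0.087,0],[-0.155,-0.104,0],[-0.175,-0.117,0],[-0.185,-0.124,0],[-0.186,-0.124,0],[-0.186,-0.124,0.02],[-0.186,-0.124,0.04]], gripper=[0.22,0.22,0.22,0.22,0.22,0.22,0.22,0.22,0.22,0.22,0.22,0.22])

```text
time: 7.5
position: [0.6284, 0.2756, 0.1852]
tool_rot: [0.55, 0.835, 0.0, -0.0]
ft_force: [0.4, -0.4, -0.2]
grip_width: 0.0337
grip_force: 0.0
```

Request:
arm_command(delta_rot=[[0,0,0],[0,0,0],[0,0,0],[0,0,0]], delta_pos=[[0,0,0.01],[0,0,0.02],[0,0,0.02],[0,0,0.02]], gripper=[0.22,0.22,0.22,0.22])

```text
time: 7.83
position: [0.6279, 0.2756, 0.1652]
tool_rot: [0.55, 0.835, -0.001, -0.001]
ft_force: [0.2, 0.6, 0.7]
grip_width: 0.0341
grip_force: 0.0
```

Run:
```python
from h import *
o,r=tool(); m=r.as_matrix(); print(o["position"],o["grip_width"],np.degrees(np.arctan2(m[1,1],m[0,1])),m[:,2])
print(todelta([.629,.276,.074]))
```

```text
[0.62794684 0.27564198 0.16524185] 0.03407068154772978 23.260131746284397 [-1.62858776e-03 -2.83165955e-04 -9.99998634e-01]
[-0.0001  0.0013  0.0912]
```

Request:
arm_command(delta_rot=[[0,0,0],[0,0,0],[0,0,0],[0,0,0],[0,0,0],[0,0,0],[0,0,0],[0,0,0],[0,0,0]], delta_pos=[[0,0.001,0.01],[0,0.001,0.025],[0,0.001,0.04],[0,0.001,0.055],[0,0.001,0.07],[0,0.001,0.08],[0,0.001,0.088],[0,0.001,0.091],[0,0.001,0.091]], gripper=[0.22,0.22,0.22,0.22,0.22,0.22,0.22,0.22,0.22])

```text
time: 8.58
position: [0.6293, 0.2755, 0.0746]
tool_rot: [0.55, 0.835, -0.0, -0.0]
ft_force: [0.9, -0.2, 0.0]
grip_width: 0.0341
grip_force: 0.0
```

Request:
arm_command(delta_rot=[[0,0,0],[0,0,0],[0,0,0],[0,0,0],[0,0,0]], delta_pos=[[0,0,0],[0,0,0],[0,0,0],[0,0,0],[0,0,0]], gripper=[0.5,0.7,1,1,1], grip_force=35)

```text
time: 9.0
position: [0.6299, 0.2756, 0.0758]
tool_rot: [0.55, 0.835, 0.0, 0.0]
ft_force: [-0.5, -0.7, 1.2]
grip_width: 0.014
grip_force: 35.0
```

Handle gripped, with the opening reading 14 mm. Lifting straight up.

Request:
arm_command(delta_rot=[[0,0,0],[0,0,0],[0,0,0],[0,0,0],[0,0,0],[0,0,0],[0,0,0],[0,0,0],[0,0,0],[0,0,0],[0,0,0],[0,0,0]], delta_pos=[[0,0,-0.003],[0,0,-0.01],[0,0,-0.025],[0,0,-0.04],[0,0,-0.06],[0,0,-0.08],[0,0,-0.1],[0,0,-0.12],[0,0,-0.14],[0,0,-0.155],[0,0,-0.165],[0,0,-0.165]], gripper=[1,1,1,1,1,1,1,1,1,1,1,1])

```text
time: 10.0
position: [0.6308, 0.2759, 0.2433]
tool_rot: [0.55, 0.835, 0.002, 0.002]
ft_force: [-0.1, -0.1, -1.2]
grip_width: 0.0142
grip_force: 35.0
```

Run:
```python
from h import *
o,r=tool(); m=r.as_matrix(); print(o["position"],o["grip_width"],np.degrees(np.arctan2(m[1,1],m[0,1])))
print(todelta([.635,.065,.20]))
t=cam("top")["pixels"]; s=cam("scene")["pixels"]
f=lambda im,w,h:cv2.resize(im,(w,h),interpolation=cv2.INTER_CUBIC)
H=np.zeros((560,800,3),np.uint8); H[:560,:480]=f(t[110:285,225:375],480,560); H[:480,480:]=f(s[90:270,420:540],320,480)
cv2.imwrite("pics/up.png",H)
```

```text
[0.63083477 0.27592609 0.24334308] 0.01418803166259514 23.202459423687717
[-0.1955 -0.0795  0.0431]
```

View pics/up.png

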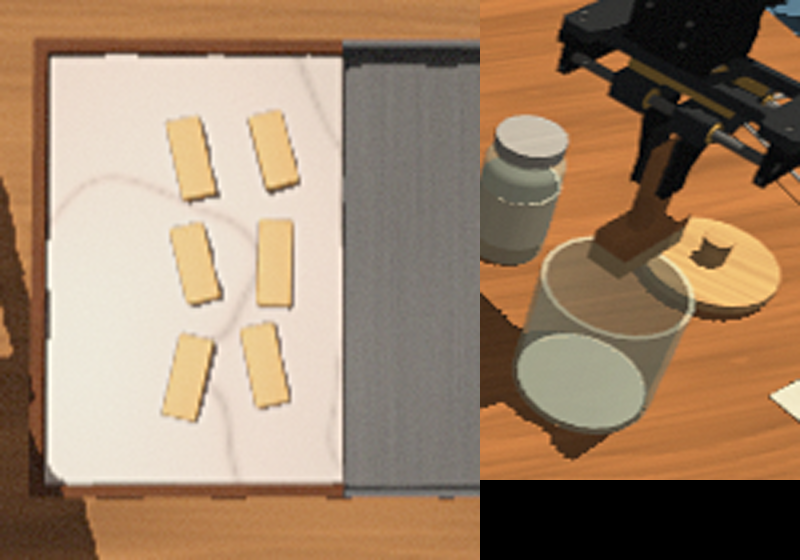

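The brush is out, hanging straight above the canister, and the six offcuts are where they were. Next I turn it and go behind the first pair.

Request:
arm_command(delta_rot=[[0,0,-3],[0,0,-9],[0,0,-15],[0,0,-21],[0,0,-28],[0,0,-35],[0,0,-42],[0,0,-49],[0,0,-55],[0,0,-61],[0,0,-66],[0,0,-68]], delta_pos=[[-0.008,-0.003,0],[-0.025,-0.01,0],[-0.045,-0.018,0],[-0.065,-0.026,0],[-0.085,-0.035,0],[-0.105,-0.043,0],[-0.125,-0.051,0],[-0.145,-0.059,0],[-0.165,-0.067,0],[-0.18,-0.073,0.01],[-0.192,-0.078,0.03],[-0.196,-0.08,0.05]], gripper=[1,1,1,1,1,1,1,1,1,1,1,1])

```text
time: 11.1
position: [0.633, 0.0615, 0.1887]
tool_rot: [-0.011, 1.0, -0.0, -0.0]
ft_force: [-0.8, 0.1, -0.8]
grip_width: 0.0136
grip_force: 35.0
```

Request:
arm_command(delta_rot=[[0,0,0],[0,0,0],[0,0,0],[0,0,0]], delta_pos=[[0,0,0],[0,0,0.02],[0,0,0.04],[0,0,0.04]], gripper=[1,1,1,1])

```text
time: 11.43
position: [0.6298, 0.0645, 0.146]
tool_rot: [-0.01, 1.0, 0.001, -0.005]
ft_force: [-1.4, -0.2, -1.3]
grip_width: 0.0139
grip_force: 35.0
```

Run:
```python
from h import *
o,r=tool(); m=r.as_matrix(); print(o["position"],o["grip_width"],np.degrees(np.arctan2(m[1,1],m[0,1])))
print(m.round(3).tolist(),todelta([.635,.065,.113]),todelta([.635,-.15,.113]))
```

```text
[0.62983371 0.06451115 0.14598663] 0.013862835105335099 91.14609046588005
[[-1.0, -0.02, -0.009], [-0.02, 1.0, 0.001], [0.009, 0.001, -1.0]] [-0.0055  0.0003  0.0329] [-0.0012 -0.2146  0.0327]
```

Request:
arm_command(delta_rot=[[0,0,0],[0,0,0],[0,0,0],[0,0,0],[0,0,0]], delta_pos=[[-0.002,0,0.01],[-0.002,0,0.02],[-0.002,0,0.028],[-0.002,0,0.03],[-0.002,0,0.03]], gripper=[1,1,1,1,1])

```text
time: 11.85
position: [0.6347, 0.064, 0.1194]
tool_rot: [-0.01, 1.0, 0.0, -0.001]
ft_force: [-0.1, 0.6, -0.8]
grip_width: 0.0138
grip_force: 35.0
```

Request:
arm_command(delta_rot=[[0,0,0],[0,0,0],[0,0,0],[0,0,0],[0,0,0],[0,0,0],[0,0,0],[0,0,0],[0,0,0],[0,0,0],[0,0,0],[0,0,0]], delta_pos=[[0,0,0.004],[0,0,0.006],[0,-0.006,0.006],[0,-0.014,0.006],[0,-0.024,0.006],[0,-0.034,0.006],[0,-0.044,0.006],[0,-0.054,0.006],[0,-0.064,0.006],[0,-0.074,0.006],[0,-0.084,0.006],[0,-0.094,0.006]], gripper=[1,1,1,1,1,1,1,1,1,1,1,1])

```text
time: 12.85
position: [0.6371, -0.0312, 0.1141]
tool_rot: [-0.01, 1.0, 0.0, -0.0]
ft_force: [0.5, 1.0, -1.0]
grip_width: 0.0138
grip_force: 35.0
```

Request:
arm_command(delta_rot=[[0,0,0],[0,0,0],[0,0,0],[0,0,0],[0,0,0],[0,0,0],[0,0,0],[0,0,0],[0,0,0],[0,0,0],[0,0,0],[0,0,0]], delta_pos=[[0,-0.01,0],[0,-0.02,0],[0,-0.03,0],[0,-0.04,0],[0,-0.05,0],[0,-0.06,0],[0,-0.07,0],[0,-0.08,0],[0,-0.09,0],[0,-0.1,0],[0,-0.108,0],[0,-0.11,0]], gripper=[1,1,1,1,1,1,1,1,1,1,1,1])

```text
time: 13.85
position: [0.6396, -0.142, 0.1141]
tool_rot: [-0.01, 1.0, -0.0, 0.0]
ft_force: [0.2, -0.1, -0.4]
grip_width: 0.0142
grip_force: 35.0
```

Request:
arm_command(delta_rot=[[0,0,0],[0,0,0],[0,0,0],[0,0,0],[0,0,0],[0,0,0]], delta_pos=[[0,0,0],[0,0,-0.02],[0,0,-0.04],[0,0,-0.06],[0,0,-0.08],[0,0,-0.08]], gripper=[1,1,1,1,1,1])

```text
time: 14.35
position: [0.6421, -0.1403, 0.1986]
tool_rot: [-0.011, 1.0, -0.002, 0.004]
ft_force: [-0.1, 0.7, 0.2]
grip_width: 0.0139
grip_force: 35.0
```

```bash
cat > seg.py <<'E'
from h import *
def find(c):
    im=c["pixels"]; hsv=cv2.cvtColor(im,cv2.COLOR_BGR2HSV); m=cv2.inRange(hsv,(12,80,90),(28,255,255)); mm=np.zeros_like(m); mm[120:272,236:390]=m[120:272,236:390]
    mm=cv2.morphologyEx(mm,cv2.MORPH_OPEN,np.ones((3,3)))
    n,l,st,ce=cv2.connectedComponentsWithStats(mm)
    for i in range(1,n):
        if st[i,4]>60: print(ce[i].round(1),"area",st[i,4],"z.06:",ray(c,*ce[i],.06)[:2],"z.024:",ray(c,*ce[i],.024)[:2])
E
python3 - <<'E'
from seg import *
o,r=tool(); print(o["time"],o["position"],o["grip_width"])
c=cam("top"); find(c); cv2.imwrite("pics/s1.png",cv2.resize(c["pixels"][100:280,200:400],None,fx=3,fy=3,interpolation=cv2.INTER_CUBIC))
E
```

```text
14.35 [ 0.64206994 -0.14032333  0.1986018 ] 0.013889748385394442
[288. 121.] area 87 z.06: [ 0.7228 -0.0094] z.024: [ 0.7315 -0.0081]
[354.9 158.8] area 68 z.06: [ 0.6352 -0.1694] z.024: [ 0.641  -0.1733]
[285.1 191. ] area 233 z.06: [ 0.5558 -0.0058] z.024: [ 0.5591 -0.0044]
[382.3 246.7] area 387 z.06: [ 0.4288 -0.2356] z.024: [ 0.428  -0.2416]
[242.4 267.9] area 96 z.06: [0.3751 0.0897] z.024: [0.3726 0.0942]
```

View pics/s1.png

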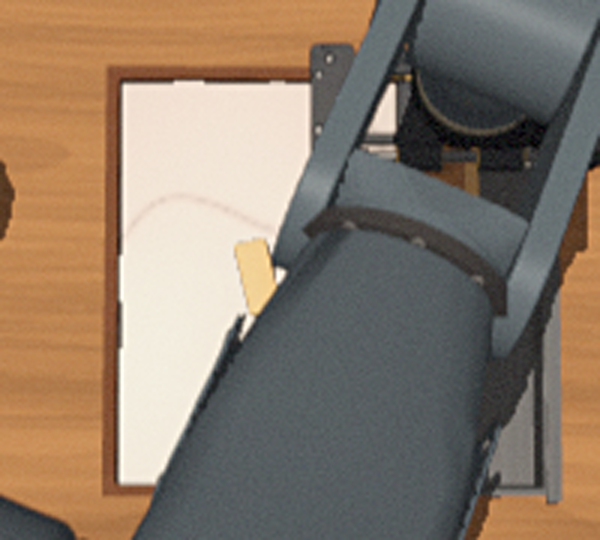

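The arm hides part of the view. The first column's area on the block is clear, and the offcut at (285,191) is unmoved. On to column 2.

Request:
arm_command(delta_rot=[[0,0,0],[0,0,0],[0,0,0],[0,0,0],[0,0,0],[0,0,0],[0,0,0],[0,0,0],[0,0,0],[0,0,0],[0,0,0],[0,0,0]], delta_pos=[[0.005,0.015,0],[0.015,0.04,0],[0.027,0.07,0],[0.04,0.1,0],[0.054,0.13,0],[0.067,0.16,0],[0.078,0.19,0],[0.083,0.205,0],[0.083,0.207,0],[0.083,0.207,0],[0.083,0.207,0.02],[0.083,0.207,0.04]], gripper=[1,1,1,1,1,1,1,1,1,1,1,1])

```text
time: 15.4
position: [0.5535, 0.0645, 0.1541]
tool_rot: [-0.01, 1.0, -0.0, 0.002]
ft_force: [-0.3, 0.2, -0.9]
grip_width: 0.0138
grip_force: 35.0
```

Request:
arm_command(delta_rot=[[0,0,0],[0,0,0],[0,0,0],[0,0,0]], delta_pos=[[0,0,0.015],[0,0,0.025],[0,0,0.025],[0,0,0.025]], gripper=[1,1,1,1])

```text
time: 15.73
position: [0.552, 0.0645, 0.1283]
tool_rot: [-0.01, 1.0, 0.0, -0.001]
ft_force: [-0.9, 1.1, -1.0]
grip_width: 0.0136
grip_force: 35.0
```

Run:
```python
from seg import *
o,r=tool(); print(o["time"],o["position"],o["grip_width"],todelta([.553,.065,.113]))
c=cam("top"); find(c); s=cam("scene"); 
H=np.zeros((540,800,3),np.uint8)
H[:,:400]=cv2.resize(c["pixels"][110:275,230:395],(400,540)); H[:400,400:]=cv2.resize(s["pixels"][150:310,230:420],(400,400));cv2.imwrite("pics/s2.png",H)
```

```text
15.7333 [0.55203346 0.06448003 0.12834176] 0.01361210465933163 [-0.001   0.0005  0.0153]
[314. 121.] area 105 z.06: [ 0.7241 -0.0711] z.024: [ 0.7328 -0.0718]
[364.6 230.4] area 1083 z.06: [ 0.4661 -0.1936] z.024: [ 0.4665 -0.1982]
[353.5 159.5] area 282 z.06: [ 0.6335 -0.1662] z.024: [ 0.6393 -0.17  ]
[337.  162.1] area 273 z.06: [ 0.6266 -0.1269] z.024: [ 0.6321 -0.1295]
[310.3 191.9] area 301 z.06: [ 0.5545 -0.0648] z.024: [ 0.5578 -0.0654]
[307.1 223.7] area 289 z.06: [ 0.4799 -0.0587] z.024: [ 0.4807 -0.059 ]
[283.4 227.5] area 297 z.06: [ 0.4702 -0.0033] z.024: [ 0.4707 -0.0019]
[252.5 268.3] area 147 z.06: [0.3747 0.0662] z.024: [0.3722 0.0699]
```

View pics/s2.png

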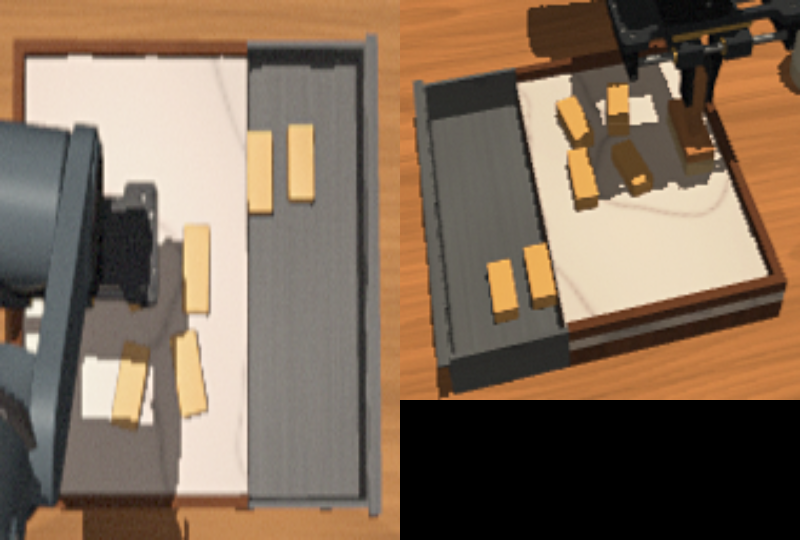

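The first pair lies in the tray, at about (260,172) and (300,165) in the top half of the picture. The other four are unmoved. Sweeping column 2.

Request:
arm_command(delta_rot=[[0,0,0],[0,0,0],[0,0,0],[0,0,0],[0,0,0],[0,0,0],[0,0,0],[0,0,0],[0,0,0],[0,0,0],[0,0,0],[0,0,0]], delta_pos=[[0,0,0.009],[0,0,0.015],[0,-0.006,0.015],[0,-0.014,0.015],[0,-0.024,0.015],[0,-0.034,0.015],[0,-0.044,0.015],[0,-0.054,0.015],[0,-0.064,0.015],[0,-0.074,0.015],[0,-0.084,0.015],[0,-0.094,0.015]], gripper=[1,1,1,1,1,1,1,1,1,1,1,1])

```text
time: 16.83
position: [0.554, -0.0299, 0.1141]
tool_rot: [-0.01, 1.0, 0.0, -0.0]
ft_force: [-0.1, 1.0, -1.0]
grip_width: 0.0137
grip_force: 35.0
```

Request:
arm_command(delta_rot=[[0,0,0],[0,0,0],[0,0,0],[0,0,0],[0,0,0],[0,0,0],[0,0,0],[0,0,0],[0,0,0],[0,0,0],[0,0,0],[0,0,0]], delta_pos=[[0,-0.01,0],[0,-0.02,0],[0,-0.03,0],[0,-0.04,0],[0,-0.05,0],[0,-0.06,0],[0,-0.07,0],[0,-0.08,0],[0,-0.09,0],[0,-0.1,0],[0,-0.11,0],[0,-0.112,0]], gripper=[1,1,1,1,1,1,1,1,1,1,1,1])

```text
time: 17.83
position: [0.5569, -0.1429, 0.1141]
tool_rot: [-0.01, 1.0, -0.001, 0.001]
ft_force: [0.3, -0.3, -1.9]
grip_width: 0.014
grip_force: 35.0
```

Request:
arm_command(delta_rot=[[0,0,0],[0,0,0],[0,0,0],[0,0,0],[0,0,0],[0,0,0]], delta_pos=[[0,0,0],[0,0,-0.02],[0,0,-0.04],[0,0,-0.06],[0,0,-0.08],[0,0,-0.08]], gripper=[1,1,1,1,1,1])

```text
time: 18.33
position: [0.5588, -0.1412, 0.198]
tool_rot: [-0.011, 1.0, -0.002, 0.004]
ft_force: [0.5, -0.9, -0.7]
grip_width: 0.0137
grip_force: 35.0
```

Request:
arm_command(delta_rot=[[0,0,0],[0,0,0],[0,0,0],[0,0,0],[0,0,0],[0,0,0],[0,0,0],[0,0,0],[0,0,0],[0,0,0],[0,0,0],[0,0,0]], delta_pos=[[0.005,0.015,0],[0.015,0.04,0],[0.027,0.07,0],[0.04,0.1,0],[0.054,0.13,0],[0.067,0.16,0],[0.076,0.19,0],[0.081,0.205,0],[0.081,0.207,0],[0.081,0.207,0],[0.081,0.207,0.02],[0.081,0.207,0.04]], gripper=[1,1,1,1,1,1,1,1,1,1,1,1])

```text
time: 19.33
position: [0.4726, 0.0639, 0.1541]
tool_rot: [-0.01, 1.0, -0.0, 0.002]
ft_force: [-0.2, -0.3, -1.4]
grip_width: 0.0137
grip_force: 35.0
```

Request:
arm_command(delta_rot=[[0,0,0],[0,0,0],[0,0,0],[0,0,0]], delta_pos=[[0,0,0],[0,0,0],[0,0,0],[0,0,0]], gripper=[1,1,1,1])

```text
time: 19.67
position: [0.472, 0.064, 0.1548]
tool_rot: [-0.01, 1.0, -0.0, 0.001]
ft_force: [-0.3, 0.8, -1.4]
grip_width: 0.0138
grip_force: 35.0
```

Run:
```python
from seg import *
o,r=tool(); print(o["time"],o["position"],o["grip_width"],todelta([.474,.065,.113]))
c=cam("top"); find(c); s=cam("scene"); 
H=np.zeros((540,800,3),np.uint8)
H[:,:400]=cv2.resize(c["pixels"][110:275,230:395],(400,540)); H[:400,400:]=cv2.resize(s["pixels"][150:310,230:420],(400,400));cv2.imwrite("pics/s3.png",H)
```

```text
19.6667 [0.47202079 0.06396235 0.15479601] 0.013834309364941904 [-0.0019  0.001   0.0418]
[365.9 229.7] area 1062 z.06: [ 0.4679 -0.1968] z.024: [ 0.4684 -0.2015]
[353.5 159.5] area 283 z.06: [ 0.6336 -0.1662] z.024: [ 0.6394 -0.1699]
[337. 162.] area 274 z.06: [ 0.6267 -0.127 ] z.024: [ 0.6322 -0.1295]
[354.1 193.1] area 301 z.06: [ 0.5536 -0.1683] z.024: [ 0.5568 -0.1721]
[336.9 194. ] area 268 z.06: [ 0.5507 -0.1276] z.024: [ 0.5538 -0.1301]
[307.4 223.8] area 277 z.06: [ 0.4795 -0.0592] z.024: [ 0.4804 -0.0595]
[282.5 267.9] area 177 z.06: [ 0.3764 -0.003 ] z.024: [ 0.3739 -0.0016]
```

View pics/s3.png

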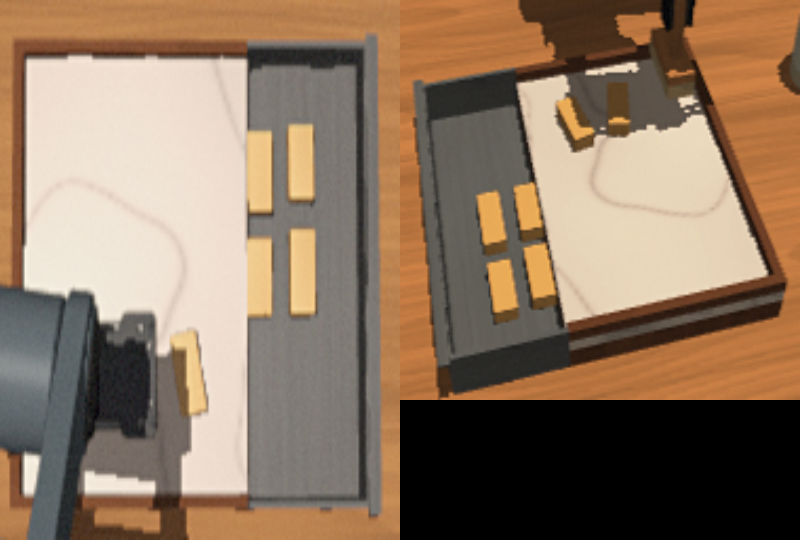

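Four offcuts are in the tray, and the last pair is unmoved at (187,372) and under the hand. Sweeping column 3.

Request:
arm_command(delta_rot=[[0,0,0],[0,0,0],[0,0,0],[0,0,0],[0,0,0],[0,0,0],[0,0,0],[0,0,0],[0,0,0],[0,0,0],[0,0,0],[0,0,0]], delta_pos=[[-0.003,0,0.015],[-0.003,0,0.03],[-0.003,0,0.04],[-0.003,0,0.041],[-0.003,-0.008,0.041],[-0.003,-0.018,0.041],[-0.003,-0.028,0.041],[-0.003,-0.038,0.041],[-0.003,-0.048,0.041],[-0.003,-0.058,0.041],[-0.003,-0.068,0.041],[-0.003,-0.078,0.041]], gripper=[1,1,1,1,1,1,1,1,1,1,1,1])

```text
time: 20.77
position: [0.4757, -0.0147, 0.1132]
tool_rot: [-0.01, 1.0, 0.0, 0.0]
ft_force: [0.8, 0.1, -0.4]
grip_width: 0.0138
grip_force: 35.0
```

Request:
arm_command(delta_rot=[[0,0,0],[0,0,0],[0,0,0],[0,0,0],[0,0,0],[0,0,0],[0,0,0],[0,0,0],[0,0,0],[0,0,0],[0,0,0],[0,0,0]], delta_pos=[[0,-0.01,0],[0,-0.02,0],[0,-0.03,0],[0,-0.04,0],[0,-0.05,0],[0,-0.06,0],[0,-0.07,0],[0,-0.08,0],[0,-0.09,0],[0,-0.1,0],[0,-0.11,0],[0,-0.12,0]], gripper=[1,1,1,1,1,1,1,1,1,1,1,1])

```text
time: 21.77
position: [0.4782, -0.1345, 0.1131]
tool_rot: [-0.01, 1.0, -0.0, 0.0]
ft_force: [-0.2, -0.0, 0.2]
grip_width: 0.0137
grip_force: 35.0
```

Request:
arm_command(delta_rot=[[0,0,0],[0,0,0],[0,0,0],[0,0,0],[0,0,0],[0,0,0],[0,0,0],[0,0,0]], delta_pos=[[0,-0.008,0],[0,-0.008,0],[0,-0.008,-0.02],[0,-0.008,-0.045],[0,-0.008,-0.07],[0,-0.008,-0.1],[0,-0.008,-0.13],[0,-0.008,-0.13]], gripper=[1,1,1,1,1,1,1,1])

```text
time: 22.43
position: [0.4816, -0.1427, 0.2485]
tool_rot: [-0.011, 1.0, -0.003, 0.005]
ft_force: [0.8, 0.6, 0.0]
grip_width: 0.0138
grip_force: 35.0
```

Run:
```python
from seg import *
o,r=tool(); print(o["time"],o["position"],o["grip_width"],todelta([.629,.276,.245]))
```

```text
22.4333 [ 0.48156735 -0.14272897  0.24854161] 0.013775901629255292 [-0.1564  0.4155  0.0028]
```

Request:
arm_command(delta_rot=[[0,0,0],[0,0,0],[0,0,0],[0,0,0],[0,0,0],[0,0,0],[0,0,0],[0,0,0],[0,0,0],[0,0,0],[0,0,0],[0,0,0]], delta_pos=[[-0.005,0.01,0],[-0.01,0.03,0],[-0.02,0.06,0],[-0.03,0.09,0],[-0.04,0.12,0],[-0.05,0.15,0],[-0.06,0.18,0],[-0.07,0.21,0],[-0.08,0.24,0],[-0.085,0.26,0],[-0.085,0.27,0],[-0.085,0.27,0]], gripper=[1,1,1,1,1,1,1,1,1,1,1,1])

```text
time: 23.43
position: [0.5561, 0.1329, 0.2412]
tool_rot: [-0.012, 1.0, 0.0, -0.002]
ft_force: [-0.1, -0.2, -1.7]
grip_width: 0.0137
grip_force: 35.0
```

Request:
arm_command(delta_rot=[[0,0,0],[0,0,0],[0,0,0]], delta_pos=[[0,0,0],[0,0,0],[0,0,0]], gripper=[1,1,1])

```text
time: 23.68
position: [0.5573, 0.129, 0.2428]
tool_rot: [-0.01, 1.0, -0.0, -0.0]
ft_force: [0.3, -0.3, -0.6]
grip_width: 0.014
grip_force: 35.0
```

Run:
```python
from seg import *
o,r=tool(); print(o["time"],o["position"],o["grip_width"],todelta([.628,.277,.25]))
c=cam("top"); find(c); s=cam("scene"); 
H=np.zeros((560,800,3),np.uint8)
H[:,:480]=cv2.resize(c["pixels"][100:275,110:395],(480,560),interpolation=cv2.INTER_CUBIC)[:560]; 
H[:276,480:]=cv2.resize(s["pixels"][150:310,230:420],(320,276)); H[280:560,480:]=cv2.resize(s["pixels"][150:262,410:538],(320,280),interpolation=cv2.INTER_CUBIC);cv2.imwrite("pics/s4.png",H)
```

```text
23.6833 [0.55728916 0.1290056  0.2427704 ] 0.013952761625572498 [-0.0735  0.1466 -0.0074]
[321. 121.] area 63 z.06: [ 0.7245 -0.0878] z.024: [ 0.7332 -0.089 ]
[359.8 233.1] area 1163 z.06: [ 0.4598 -0.1824] z.024: [ 0.46   -0.1867]
[353.5 159.5] area 283 z.06: [ 0.6334 -0.1662] z.024: [ 0.6392 -0.1699]
[337.  162.1] area 273 z.06: [ 0.6266 -0.1269] z.024: [ 0.6321 -0.1295]
[354.1 193. ] area 300 z.06: [ 0.5537 -0.1683] z.024: [ 0.5569 -0.1721]
[336.9 194. ] area 270 z.06: [ 0.5507 -0.1277] z.024: [ 0.5539 -0.1302]
[342.6 225.6] area 580 z.06: [ 0.4766 -0.1418] z.024: [ 0.4774 -0.1448]
```

View pics/s4.png

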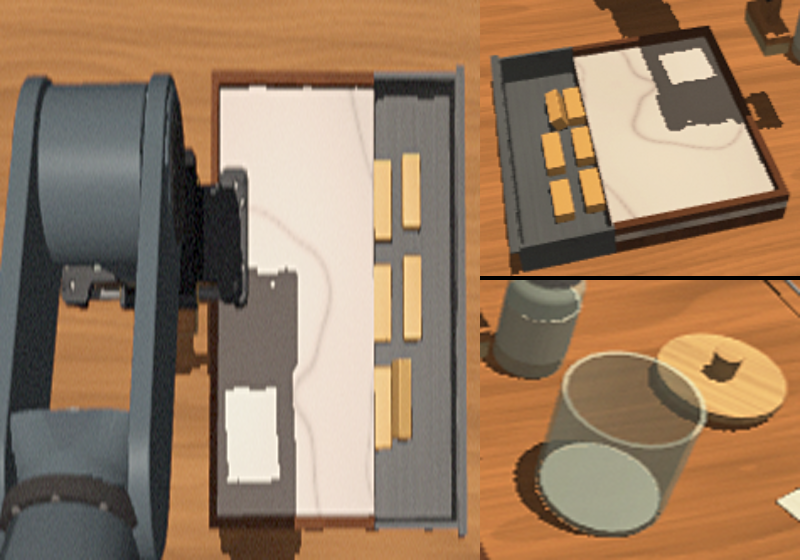

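All six offcuts are in the tray: three pairs at crop x 375–420, one of them leaning on its neighbour. In the lower-right crop the canister's rim is centred at about (634,400), its base at (600,488), and the lid lies beyond it.

Run:
```python
from h import *
s=cam("scene"); f=lambda x,y,z:ray(s,410+(x-480+.5)/2.5-.5,150+(y-280+.5)/2.5-.5,z)
print(f(634,400,.13),f(600,488,.006),f(562,400,.13),f(706,400,.13))
o,r=tool(); print(o["position"],todelta([.629,.277,.25]))
```

```text
[0.631 0.276 0.13 ] [0.63   0.2769 0.006 ] [0.6175 0.2131 0.13  ] [0.6446 0.3388 0.13  ]
[0.55770578 0.12918229 0.2431528 ] [-0.0741  0.1464 -0.0069]
```

Request:
arm_command(delta_rot=[[0,0,0],[0,0,0],[0,0,0],[0,0,0],[0,0,0],[0,0,0],[0,0,0],[0,0,0],[0,0,0],[0,0,0],[0,0,0],[0,0,0]], delta_pos=[[-0.005,0.01,0],[-0.015,0.03,0],[-0.027,0.054,0],[-0.04,0.08,0],[-0.053,0.106,0],[-0.064,0.126,0],[-0.071,0.141,0],[-0.074,0.146,0],[-0.074,0.146,0],[-0.074,0.146,0],[-0.074,0.146,0],[-0.074,0.146,0]], gripper=[1,1,1,1,1,1,1,1,1,1,1,1])

```text
time: 24.83
position: [0.6283, 0.2766, 0.2432]
tool_rot: [-0.01, 1.0, -0.0, -0.0]
ft_force: [0.2, 0.0, -0.1]
grip_width: 0.014
grip_force: 35.0
```

Run:
```python
from h import *
o,r=tool(); print(o["position"],todelta([.629,.277,.0755]),r.as_matrix()[:,2])
```

```text
[0.62831837 0.27662626 0.24316624] [-0.0008  0.0004  0.1677] [-5.84308193e-04 -4.23997141e-04 -9.99999739e-01]
```

Centred. Lowering most of the way (to about 6 mm above the bottom), then slowly to contact.

Request:
arm_command(delta_rot=[[0,0,0],[0,0,0],[0,0,0],[0,0,0],[0,0,0],[0,0,0],[0,0,0],[0,0,0],[0,0,0],[0,0,0],[0,0,0],[0,0,0]], delta_pos=[[0,0,0.008],[0,0,0.02],[0,0,0.038],[0,0,0.056],[0,0,0.074],[0,0,0.092],[0,0,0.11],[0,0,0.125],[0,0,0.14],[0,0,0.152],[0,0,0.16],[0,0,0.161]], gripper=[1,1,1,1,1,1,1,1,1,1,1,1])

```text
time: 25.83
position: [0.6271, 0.2771, 0.0795]
tool_rot: [-0.01, 1.0, -0.001, -0.002]
ft_force: [-0.4, 0.2, -1.0]
grip_width: 0.0134
grip_force: 35.0
```

Request:
arm_command(delta_rot=[[0,0,0],[0,0,0],[0,0,0],[0,0,0],[0,0,0]], delta_pos=[[0,0,0.001],[0,0,0.002],[0,0,0.003],[0,0,0.004],[0,0,0.004]], gripper=[1,1,1,1,1])

```text
time: 26.25
position: [0.6289, 0.2779, 0.0786]
tool_rot: [-0.01, 1.0, 0.0, 0.0]
ft_force: [-1.3, 0.2, -0.9]
grip_width: 0.0136
grip_force: 35.0
```

Request:
arm_command(delta_rot=[[0,0,0],[0,0,0],[0,0,0],[0,0,0],[0,0,0]], delta_pos=[[0,0,0.001],[0,0,0.002],[0,0,0.003],[0,0,0.004],[0,0,0.004]], gripper=[1,1,1,1,1])

```text
time: 26.67
position: [0.6289, 0.2779, 0.0758]
tool_rot: [-0.011, 1.0, 0.0, 0.0]
ft_force: [-3.1, -1.3, 6.3]
grip_width: 0.0139
grip_force: 35.0
```

The brush touches the bottom at 0.0758, the same height as at the grasp. Opening to 34 mm, then rising.

Request:
arm_command(delta_rot=[[0,0,0],[0,0,0],[0,0,0],[0,0,0],[0,0,0],[0,0,0]], delta_pos=[[0,0,0],[0,0,0],[0,0,0],[0,0,0],[0,0,-0.003],[0,0,-0.003]], gripper=[0.6,0.4,0.22,0.22,0.22,0.22])

```text
time: 27.17
position: [0.6289, 0.2779, 0.0773]
tool_rot: [-0.01, 1.0, 0.0, 0.0]
ft_force: [1.0, 0.2, -0.7]
grip_width: 0.0329
grip_force: 0.0
```

Request:
arm_command(delta_rot=[[0,0,0],[0,0,0],[0,0,0],[0,0,0],[0,0,0],[0,0,0],[0,0,0],[0,0,0],[0,0,0],[0,0,0],[0,0,0],[0,0,0]], delta_pos=[[0,0,-0.005],[0,0,-0.015],[0,0,-0.03],[0,0,-0.045],[0,0,-0.06],[0,0,-0.075],[0,0,-0.09],[0,0,-0.11],[0,0,-0.13],[0,0,-0.15],[0,0,-0.155],[0,0,-0.155]], gripper=[0.22,0.22,0.22,0.22,0.22,0.22,0.22,0.22,0.22,0.22,0.22,0.22])

```text
time: 28.17
position: [0.63, 0.2782, 0.2351]
tool_rot: [-0.01, 1.0, 0.001, 0.003]
ft_force: [-0.5, -0.3, -0.8]
grip_width: 0.034
grip_force: 0.0
```

Run:
```python
from h import *
o,r=tool(); print(o["position"],o["grip_width"],todelta([.519,.470,.232]),r.as_matrix().round(3).tolist())
```

```text
[0.62997506 0.27818839 0.2351021 ] 0.03403490560474155 [0.1069 0.1941 0.0028] [[-1.0, -0.021, 0.005], [-0.021, 1.0, 0.001], [-0.005, 0.001, -1.0]]
```

Request:
arm_command(delta_rot=[[0,0,0],[0,0,0],[0,0,0],[0,0,0],[0,0,0],[0,0,0],[0,0,0],[0,0,0],[0,0,0],[0,0,0],[0,0,0],[0,0,0]], delta_pos=[[0.006,0.01,0],[0.017,0.03,0],[0.033,0.06,0],[0.05,0.09,0],[0.066,0.12,0],[0.083,0.15,0],[0.097,0.175,0],[0.105,0.19,0],[0.107,0.194,0],[0.107,0.194,0.03],[0.107,0.194,0.06],[0.107,0.194,0.08]], gripper=[-0.4,-0.4,-0.4,-0.4,-0.4,-0.4,-0.4,-0.4,-0.4,-0.4,-0.4,-0.4])

```text
time: 29.17
position: [0.5169, 0.4677, 0.1489]
tool_rot: [-0.01, 1.0, -0.002, -0.001]
ft_force: [-0.0, -0.8, 0.4]
grip_width: 0.061
grip_force: 0.0
```

Run:
```python
from h import *
s=cam("scene"); t=cam("top"); o,r=tool(); print(o["position"],o["grip_width"])
H=np.zeros((480,800,3),np.uint8)
H[:,:480]=cv2.resize(s["pixels"][120:260,410:550],(480,480),interpolation=cv2.INTER_CUBIC); H[:320,480:]=cv2.resize(t["pixels"][120:200,120:200],(320,320),interpolation=cv2.INTER_CUBIC)
cv2.imwrite("pics/s5.png",H)
```

```text
[0.51529518 0.46624547 0.14663049] 0.060959290969429564
```

View pics/s5.png

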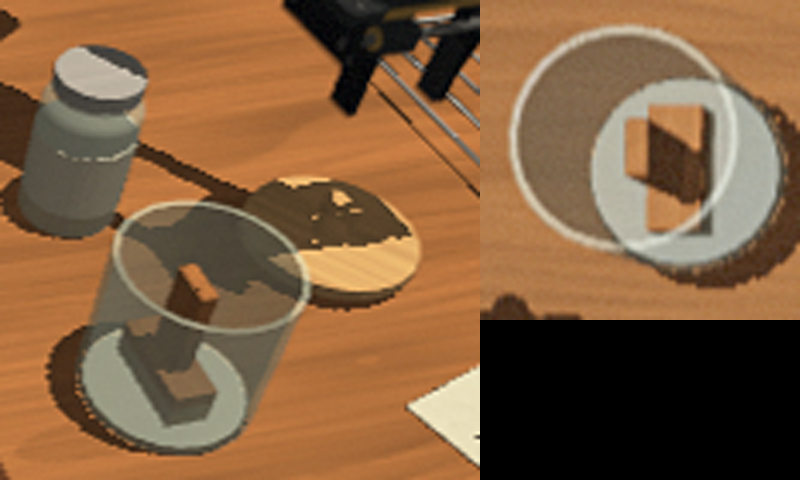

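The brush stands upright in the canister. The lid lies at about (332,238) in the left crop. Measuring the lid centre before regrasping.

Run:
```python
from h import *
s=cam("scene"); f=lambda x,y,z:ray(s,410+(x+.5)/3.4286-.5,120+(y+.5)/3.4286-.5,z)
print(f(332,235,.022),f(243,215,.022),f(421,250,.022))
o,r=tool(); print(o["position"],todelta([.519,.470,.029]))
```

```text
[0.5236 0.4672 0.022 ] [0.4874 0.4104 0.022 ] [0.5535 0.5254 0.022 ]
[0.51694894 0.4674566  0.14936457] [-0.0027  0.0029  0.1203]
```

Request:
arm_command(delta_rot=[[0,0,0],[0,0,0],[0,0,0],[0,0,0],[0,0,0],[0,0,0],[0,0,0],[0,0,0]], delta_pos=[[0,0,0.01],[0,0,0.03],[0,0,0.05],[0,0,0.07],[0,0,0.085],[0,0,0.095],[0,0,0.1],[0,0,0.1]], gripper=[-0.4,-0.4,-0.4,-0.4,-0.4,-0.4,-0.4,-0.4])

```text
time: 29.98
position: [0.5179, 0.4693, 0.0518]
tool_rot: [-0.01, 1.0, -0.0, -0.0]
ft_force: [0.2, 0.2, 0.5]
grip_width: 0.0613
grip_force: 0.0
```

Request:
arm_command(delta_rot=[[0,0,0],[0,0,0],[0,0,0],[0,0,0],[0,0,0]], delta_pos=[[-0.001,0,0.008],[-0.001,0,0.016],[-0.001,0,0.022],[-0.001,0,0.024],[-0.001,0,0.024]], gripper=[-0.4,-0.4,-0.4,-0.4,-0.4])

```text
time: 30.4
position: [0.5181, 0.4692, 0.0272]
tool_rot: [-0.01, 1.0, -0.0, -0.001]
ft_force: [0.3, 0.6, 0.6]
grip_width: 0.0607
grip_force: 0.0
```

Request:
arm_command(delta_rot=[[0,0,0],[0,0,0],[0,0,0],[0,0,0],[0,0,0],[0,0,0]], delta_pos=[[0,0,0],[0,0,0],[0,0,0],[0,0,0],[0,0,0],[0,0,0]], gripper=[0,0.4,1,1,1,1], grip_force=20)

```text
time: 30.9
position: [0.5188, 0.4698, 0.0283]
tool_rot: [-0.01, 1.0, 0.0, 0.0]
ft_force: [0.6, 0.9, 0.1]
grip_width: 0.0287
grip_force: 4.5
```

Request:
arm_command(delta_rot=[[0,0,0],[0,0,0],[0,0,0],[0,0,0],[0,0,0],[0,0,0],[0,0,0],[0,0,0],[0,0,0],[0,0,0],[0,0,0],[0,0,0]], delta_pos=[[0,0,-0.005],[0,0,-0.015],[0,0,-0.03],[0,0,-0.05],[0,0,-0.07],[0,0,-0.09],[0,0,-0.11],[0,0,-0.13],[0,0,-0.15],[0,0,-0.165],[0,0,-0.17],[0,0,-0.17]], gripper=[1,1,1,1,1,1,1,1,1,1,1,1])

```text
time: 31.9
position: [0.5196, 0.4703, 0.2013]
tool_rot: [-0.01, 1.0, 0.001, 0.002]
ft_force: [0.2, 0.0, -1.8]
grip_width: 0.0277
grip_force: 20.0
```

Run:
```python
from h import *
o,r=tool(); print(o["position"],o["grip_width"],todelta([.629,.277,.2]))
```

```text
[0.51963423 0.47025186 0.20134534] 0.027698971956729792 [-0.1053 -0.1955  0.0013]
```

Request:
arm_command(delta_rot=[[0,0,0],[0,0,0],[0,0,0],[0,0,0],[0,0,0],[0,0,0],[0,0,0],[0,0,0],[0,0,0],[0,0,0],[0,0,0],[0,0,0]], delta_pos=[[-0.006,-0.01,0],[-0.016,-0.03,0],[-0.032,-0.06,0],[-0.048,-0.09,0],[-0.065,-0.12,0],[-0.08,-0.15,0],[-0.094,-0.175,0],[-0.103,-0.19,0],[-0.106,-0.196,0],[-0.106,-0.196,0],[-0.106,-0.196,0],[-0.106,-0.196,0]], gripper=[1,1,1,1,1,1,1,1,1,1,1,1])

```text
time: 32.9
position: [0.6275, 0.2773, 0.1977]
tool_rot: [-0.011, 1.0, 0.0, -0.001]
ft_force: [-0.4, 0.6, -1.0]
grip_width: 0.0284
grip_force: 20.0
```

Request:
arm_command(delta_rot=[[0,0,0],[0,0,0],[0,0,0],[0,0,0],[0,0,0],[0,0,0]], delta_pos=[[0,0,0],[0,0,0],[0,0,0.01],[0,0,0.02],[0,0,0.03],[0,0,0.03]], gripper=[1,1,1,1,1,1])

```text
time: 33.4
position: [0.6264, 0.2754, 0.1643]
tool_rot: [-0.011, 1.0, -0.001, -0.003]
ft_force: [-0.2, -0.7, -2.2]
grip_width: 0.0283
grip_force: 20.0
```

Run:
```python
from h import *
s=cam("scene"); o,r=tool(); print(o["position"],o["grip_width"],todelta([.629,.277,.148]))
cv2.imwrite("pics/s6.png",cv2.resize(s["pixels"][150:260,420:530],(500,500),interpolation=cv2.INTER_CUBIC))
```

```text
[0.62703816 0.27543793 0.16543045] 0.028355318991095585 [-0.0021  0.0015  0.0174]
```

View pics/s6.png

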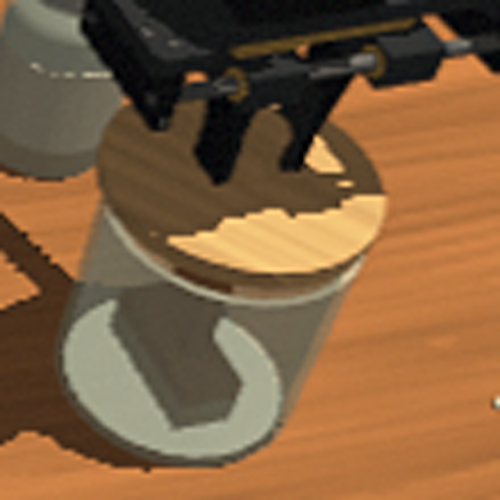

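The lid hangs level, centred over the rim, with the brush upright below. Lowering to the seat.

Request:
arm_command(delta_rot=[[0,0,0],[0,0,0],[0,0,0],[0,0,0],[0,0,0],[0,0,0],[0,0,0]], delta_pos=[[-0.001,0,0],[-0.001,0,0.003],[-0.001,0,0.006],[-0.001,0,0.009],[-0.001,0,0.012],[-0.001,0,0.015],[-0.001,0,0.015]], gripper=[1,1,1,1,1,1,1])

```text
time: 34.03
position: [0.6292, 0.2756, 0.1522]
tool_rot: [-0.01, 1.0, -0.0, -0.001]
ft_force: [-0.3, 0.1, -1.2]
grip_width: 0.028
grip_force: 20.0
```

Request:
arm_command(delta_rot=[[0,0,0],[0,0,0],[0,0,0],[0,0,0]], delta_pos=[[0,0.001,0.001],[0,0.001,0.002],[0,0.001,0.003],[0,0.001,0.003]], gripper=[1,1,1,1])

```text
time: 34.37
position: [0.6296, 0.2768, 0.1499]
tool_rot: [-0.01, 1.0, -0.0, -0.0]
ft_force: [-0.2, -0.7, -1.5]
grip_width: 0.0276
grip_force: 20.0
```

Request:
arm_command(delta_rot=[[0,0,0],[0,0,0],[0,0,0],[0,0,0]], delta_pos=[[0,0,0.001],[0,0,0.002],[0,0,0.003],[0,0,0.003]], gripper=[1,1,1,1])

```text
time: 34.7
position: [0.6299, 0.2768, 0.1483]
tool_rot: [-0.01, 1.0, 0.0, 0.0]
ft_force: [-1.7, 0.1, 4.5]
grip_width: 0.028
grip_force: 19.8
```

Seated: contact at 0.148, as predicted. Releasing and retreating.

Request:
arm_command(delta_rot=[[0,0,0],[0,0,0],[0,0,0],[0,0,0],[0,0,0],[0,0,0],[0,0,0],[0,0,0],[0,0,0],[0,0,0],[0,0,0],[0,0,0]], delta_pos=[[0,0,0],[0,0,0],[0,0,0],[0,0,0],[0,0,-0.005],[0,0,-0.02],[0,0,-0.04],[0,0,-0.06],[0,0,-0.08],[0,0,-0.1],[0,0,-0.12],[0,0,-0.12]], gripper=[0.2,0,-0.2,-0.4,-0.4,-0.4,-0.4,-0.4,-0.4,-0.4,-0.4,-0.4])

```text
time: 35.7
position: [0.6323, 0.2776, 0.2725]
tool_rot: [-0.011, 1.0, 0.001, 0.005]
ft_force: [1.1, 0.3, 1.6]
grip_width: 0.061
grip_force: 0.0
```

Request:
arm_command(delta_rot=[[0,0,0],[0,0,0],[0,0,0],[0,0,0],[0,0,0],[0,0,0],[0,0,0],[0,0,0],[0,0,0],[0,0,0],[0,0,0],[0,0,0]], delta_pos=[[0.02,0.02,0],[0.045,0.045,0],[0.07,0.07,0],[0.095,0.095,0],[0.12,0.12,0],[0.14,0.14,0],[0.16,0.16,0],[0.18,0.18,0],[0.2,0.2,0],[0.21,0.21,0],[0.21,0.21,0],[0.21,0.21,0]], gripper=[-0.4,-0.4,-0.4,-0.4,-0.4,-0.4,-0.4,-0.4,-0.4,-0.4,-0.4,-0.4])

```text
time: 36.7
position: [0.4152, 0.4823, 0.2666]
tool_rot: [-0.011, 1.0, -0.001, 0.0]
ft_force: [1.3, -0.5, 0.1]
grip_width: 0.0608
grip_force: 0.0
```

Run:
```python
from seg import *
s=cam("scene"); t=cam("top"); o,r=tool(); print(o["time"],o["position"],o["ft_force"]); find(t)
H=np.zeros((600,800,3),np.uint8)
H[:300]=cv2.resize(t["pixels"][110:275,110:500],(800,340),interpolation=cv2.INTER_CUBIC)[:300]; H[300:]=cv2.resize(s["pixels"][130:310,150:530],(800,379),interpolation=cv2.INTER_CUBIC)[:300]
H=np.zeros((600,800,3),np.uint8); H[:290]=cv2.resize(t["pixels"][105:275,110:500],(665,290),interpolation=cv2.INTER_CUBIC)[:, :].copy() if 0 else cv2.copyMakeBorder(cv2.resize(t["pixels"][105:275,110:500],(665,290),interpolation=cv2.INTER_CUBIC),0,0,0,135,cv2.BORDER_CONSTANT)
H[300:,:600]=cv2.resize(s["pixels"][130:310,160:520],(600,300),interpolation=cv2.INTER_CUBIC); cv2.imwrite("pics/fin.png",H)
```

```text
36.8 [0.41650702 0.48143628 0.26675728] [ 0.59821101  0.42051884 -0.13083078]
[336.5 241.3] area 1523 z.06: [ 0.4397 -0.128 ] z.024: [ 0.4392 -0.1306]
[353.5 159.5] area 284 z.06: [ 0.6335 -0.1661] z.024: [ 0.6393 -0.1699]
[337. 162.] area 274 z.06: [ 0.6267 -0.127 ] z.024: [ 0.6322 -0.1295]
[354.1 193. ] area 300 z.06: [ 0.5537 -0.1683] z.024: [ 0.5569 -0.1721]
[336.9 194. ] area 270 z.06: [ 0.5507 -0.1277] z.024: [ 0.5538 -0.1302]
[342.5 225.6] area 578 z.06: [ 0.4767 -0.1417] z.024: [ 0.4775 -0.1447]
```

View pics/fin.png

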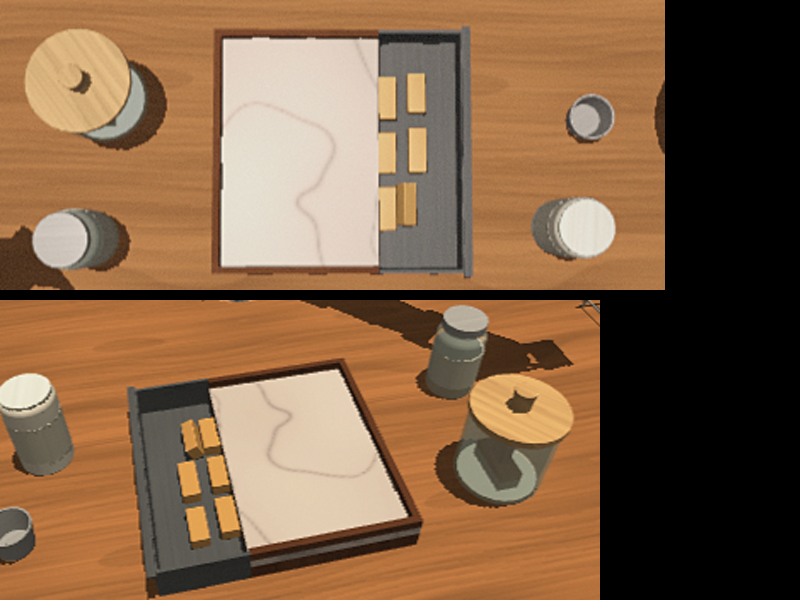

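The last picture shows all six offcuts in the tray, a clear block, the lid seated at (77,80) with the brush upright inside, and the jar, cup and salt tin in place. Handing in.

```bash
python3 -c "
from h import *
print(robot.hand_in())"
```

```text
the job is handed in; nothing more can be done
None
```

The job is handed in at about 37 s: all six offcuts were swept into the tray (one leans on its neighbour there), the brush stands upright in the canister with the lid seated, and the canister, jar, cup and salt tin are where they started.

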